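# Clamp the mixing bowl with the click wrench

### The job

Push the sliding jaw of the bowl holder against the steel bowl until the bowl sits snug between the jaw and the two far posts. Then push the click wrench that is already on the clamp bolt clockwise (seen from above) until the bolt is tight and the handle's joint trips, kinking about 10 degrees. Stop there without forcing it further, let go so that the handle springs straight, and leave everything else on the counter where it was.

Things in the scene. Friction and masses are not known exactly. Their poses are not given: they have to be found in the camera images.
- holder: Bowl holder screwed to the counter: aluminium base plate 360 x 120 mm, 12 mm thick. Origin on the counter under the saddle clamp; x runs along the sliding bar towards the bowl, y to the left, z up. The plate spans x -100 to +260 mm. Two black rubber posts (16 mm across, tops 97 mm above the counter) stand at x = 229, y = +45 and -45 mm.
- bowl_seat (a point): Point on the base plate (12 mm above the counter) under the centre of the bowl when the bowl touches both posts; at x = 165, y = 0 mm in the holder frame.
- bowl: Loose stainless bowl, 140 mm across, 80 mm high, straight-sided in its upper half; origin at the centre of its underside. It stands on the base plate up to 12 mm short of the posts.
- slide_bar (a joint): Travel of the sliding bar towards the bowl, m (0 = fully back, stop at 0.065). About 4 N of friction, stays where it is left. With the bowl seated on both posts it comes to rest against the bowl at 0.051 to 0.055 and the push meets a firm stop.
- push_plate (a point): Centre of the rear face of the upright steel plate at the robot's end of the sliding bar, 60 mm above the counter; this is the face to push, towards holder +x. The plate is 50 mm wide (y), 8 mm thick, from 18 to 83 mm above the counter.
- jaw_face (a point): Centre of the front face of the black rubber jaw at the far end of the bar, 60 mm wide, top 95 mm above the counter; it meets the bowl.
- bolt (a point): Axis of the vertical hex clamp bolt beside the bar (y = +32 mm in the holder frame), at the wrench's mid-height, 65 mm above the counter. The wrench head sits on it and stays on it.
- bolt_turn (a joint): Turn of bolt and wrench head, rad, growing clockwise seen from above = tightening; it starts between 0 and 0.35 and the bolt is tight (stops) at 0.80. About 0.4 N m of friction until then, stays where it is left, does not spring back. At value q (and a straight wrench) the handle points 120 degrees - q, counter-clockwise from holder +x.
- click (a joint): Kink of the wrench's handle about its breakaway joint, rad, clockwise, 0 = straight, end stop 0.40. A preloaded spring keeps it at 0 until about 0.9 N m acts at the joint (about 7 N at the grip); with the bolt tight it then yields, 1.0 N m per rad more. It has tripped beyond 0.12; beyond 0.33 the bolt is overloaded. When released it springs straight.
- click_pin (a point): Pin of the breakaway joint, on the wrench 47 mm from the bolt axis, 65 mm above the counter.
- grip_mid (a point): Point on the axis of the wrench's handle, in the middle of its black grip (22 mm across, 98 mm long), 123 mm from the joint pin and 170 mm from the bolt when straight; 65 mm above the counter, counter clear below it. Its x axis points outward along the handle. Push the grip sideways here, on its counter-clockwise side; the wrench ends 223 mm from the bolt.
- tin: Bystander: small metal spice tin with flap lid, 57 x 40 x 80 mm high; origin under its centre.
- jug: Bystander: clear plastic measuring jug, 94 mm across, 105 mm high, handle on its +y side; origin under its centre.
- scraper: Bystander: orange silicone scraper lying flat, 213 mm long, 10 mm thick; origin on the counter under its shaft.
- mixer: Bystander: cream hand mixer, 170 x 75 x 140 mm high; origin under its centre.
- spoon: Bystander: wooden spoon lying flat, 260 mm long, handle to its -x; origin on the counter beneath it.
- mill: Bystander: turned wooden pepper mill, 54 mm across, 160 mm high; origin under its centre.
There are look-alikes about, which are no part of the job. What is shaped like the bowl but pink or yellow is not meant.

How it is judged:
By the outcome, as a careful person would: the job done as asked, in the order asked, and still so for the second after the job is handed in, with the robot touching nothing.
It also fails if it takes over 54 s, if anything falls off the work surface, if the arm or the gripper's body presses on something with over 40 N, if the wrist force passes 120 N, or if a joint passes its speed limit or range.

### The arm

A 7-joint arm with a two-finger parallel gripper is mounted at the origin on the work surface. World frame = base frame: x ahead of the robot, y to its left, z up, the work surface at z = 0. Lengths are in m, angles in rad, forces in N, time in s.
With the tool pointing down it reaches from about 0.4 to 0.85 m from the base axis. Payload 6.9 kg.
Tool frame: the origin (TCP) lies midway between the tips of the shut fingers; the grasp point (between the pads) lies behind it (ctrl.pinch_z is the z of the grasp point in the tool frame, in m); z points along the fingers, y is the direction in which the jaws open and shut (so a half turn about z gives the same grasp; the last joint's range is limited). The gripper opens to 85 mm and grips with 20 to 120 N. Pads are 22 mm wide; open, the fingers measure 114 mm over their backs; the gripper's body (76 mm by 85 mm) begins 54 mm behind the grasp point. The pads swing forward as they close: fully open they stand 13 mm farther back than shut.
Start: joints at [-1.194, 0.507, -0.238, 1.5, 0.126, 1.149, -0.155], TCP at [0.167, 0.602, 0.231] pointing down, gripper open.
Joint ranges: [-3.08, 3.08], [-0.24, 2.05], [-1.43, 1.35], [0, 2.5], [-1.52, 4.66], [0.17, 1.96], [-2.89, 2.89]. Speed limits (rad/s): [2.39, 2.39, 3.14, 3.14, 3.14, 3.14, 3.14].

### API

Orientations are given as a unit quaternion [w, x, y, z].
In Python, from station import ctrl, get_state, vision, ticket, models gives the robot as it stands. Calls block until the motion is done:
- ctrl.movep(position, orientation): joint-space move of the TCP to a pose.
- ctrl.movel(position, frame=None, max_speed=0.15): straight line of the TCP; frame=None keeps the orientation; max_speed is the mean speed in m/s.
- ctrl.set_joints(angles): joint-space move.
- ctrl.ungrasp() and ctrl.close_gripper(force=None): open the fingers fully, or close them until they stop; force is the grip in N (None keeps the last).
- ctrl.pause(seconds).
- ctrl.ik(position, orientation): joint angles nearest the present ones, or None.
- get_state(): the state.
- vision.grab_frame(name): name is "scene" or "top"; returns (picture, depth): 420x560x3 uint8, blue, green, red; 420x560 float32, m along the optical axis (not along the pixel's ray), 0 where there is no reading.
- vision.camera_info(name): a dict with "mtx" (3x3 intrinsics, pixels), "R" (3x3) and "t" (3): a world point X has camera coordinates R X + t. Camera axes: x right, y down, z forward; pixel columns grow to the right and rows downward; lengths in m; the calibration is good to about 2 mm. A picture is of the moment at which its call begins. camera_info takes no time and is no camera call.
A pose or a line that the arm cannot do raises ctrl.Unreachable and nothing moves.
- ticket.close_job(): hands the job in, once; it reports no verdict.
Trained networks look in the newest picture that a camera, given by its name, has taken for a name from the list of things; names that differ only in an ending like _2 or _b are one class to them, and where a whole thing is asked for, a point or a joint stands for the part that bears it (a point fixed in the world has none). Each returns a list of dicts, best first, with "p" (0 to 1); they miss things now and then, are a little off and sometimes report something else, mostly with a low value. They report only what shows in the picture. A call takes as long as a camera call. They do not tell look-alikes from the thing itself.
- models.recognise(camera, target): "point" ([column, row] in pixels, amid what is visible of it).
- models.masks_of(camera, target): "mask" (420x560 bool, what is visible of it) and "point" ([column, row] in pixels, amid what is visible of it).
The state is a dict: "time": time; "qpos": joint angles; "qd": joint speeds; "tau": joint torques, N m; "tcp_pos": TCP position; "eef_rot": TCP orientation; "contact_force": force on the tool from outside, world axes, zero at the start; "wrist_torque": the same for the moment, N m; "width": finger opening in m.
Only numpy, scipy, OpenCV 4.12 (cv2) and the standard library are available. Lean on these libraries where they do the work, as an engineer would, in place of code of your own. Each camera call takes 0.05 s, during which the arm holds its last target. There are 200 camera calls.

## Working session

There is one attempt and no reset: what is moved stays moved. The work goes in short steps, each a Python script; the robot and the scene stay as the last script left them, time stands still between calls to the robot, and variables do not carry over. Pictures are saved under pics/ and viewed, about 8 in all and at most 12, crops included, and the job is handed in when it is done.

```bash
mkdir -p pics; ls; cat > h.py <<'E'
import numpy as np, cv2
from station import ctrl, get_state, vision, ticket, models
def world(cam, D):
    """HxWx3 world points of a depth image"""
    c=vision.camera_info(cam); K=np.array(c["mtx"]);R=np.array(c["R"]);t=np.array(c["t"])
    v,u=np.mgrid[:D.shape[0],:D.shape[1]]
    P=np.stack([(u-K[0,2])/K[0,0]*D,(v-K[1,2])/K[1,1]*D,D],-1)
    return (P-t)@R
def px(cam,X):
    c=vision.camera_info(cam); p=np.array(c["mtx"])@(np.array(c["R"])@np.array(X)+np.array(c["t"])); return p[:2]/p[2]
E
python3 - <<'E'
from h import *
for cam in("scene","top"):
    im,D=vision.grab_frame(cam); cv2.imwrite(f"pics/{cam}0.png",im); np.save(f"{cam}0.npy",D)
    W=world(cam,D)
    c=vision.camera_info(cam); print(cam,np.round(-np.array(c["R"]).T@c["t"],3))
    for n in("holder","bowl","push_plate","jaw_face","bolt","grip_mid","click_pin","slide_bar","tin","jug","scraper","mixer","spoon","mill"):
        for r in models.recognise(cam,n)[:3]:
            u,v=np.round(r["point"]).astype(int)
            print(n,round(r["p"],2),(u,v),np.round(W[v,u],3))
print(get_state()["time"], get_state()["eef_rot"])
E
```

```text
pics
scene [1.449 0.013 0.684]
bowl 0.95 (np.int64(329), np.int64(170)) [0.271 0.114 0.026]
bowl 0.61 (np.int64(228), np.int64(248)) [ 0.664 -0.151  0.019]
bowl 0.58 (np.int64(89), np.int64(245)) [ 0.664 -0.502  0.012]
jaw_face 0.68 (np.int64(248), np.int64(206)) [ 0.493 -0.12   0.029]
bolt 0.82 (np.int64(244), np.int64(260)) [ 0.79  -0.093  0.095]
grip_mid 0.94 (np.int64(310), np.int64(202)) [0.524 0.049 0.069]
grip_mid 0.66 (np.int64(357), np.int64(232)) [0.573 0.174 0.012]
click_pin 0.87 (np.int64(312), np.int64(200)) [1.449 0.013 0.684]
slide_bar 0.7 (np.int64(248), np.int64(209)) [ 0.508 -0.119  0.029]
tin 0.71 (np.int64(207), np.int64(208)) [ 0.576 -0.215  0.075]
jug 0.78 (np.int64(165), np.int64(226)) [ 0.686 -0.29   0.097]
mixer 0.93 (np.int64(130), np.int64(188)) [ 0.484 -0.449  0.07 ]
spoon 0.78 (np.int64(357), np.int64(232)) [0.573 0.174 0.012]
spoon 0.17 (np.int64(242), np.int64(258)) [ 0.787 -0.097  0.097]
mill 0.65 (np.int64(386), np.int64(224)) [0.636 0.227 0.088]
mill 0.42 (np.int64(192), np.int64(198)) [ 0.43  -0.295  0.007]
top [ 0.487 -0.023  1.449]
holder 0.81 (np
[... 588 characters left out ...]
p.int64(245), np.int64(232)) [0.504 0.053 0.069]
slide_bar 0.86 (np.int64(309), np.int64(205)) [ 0.577 -0.12   0.025]
slide_bar 0.56 (np.int64(374), np.int64(234)) [ 0.497 -0.299  0.012]
tin 0.67 (np.int64(348), np.int64(215)) [ 0.547 -0.218  0.082]
tin 0.17 (np.int64(309), np.int64(205)) [ 0.577 -0.12   0.025]
jug 0.73 (np.int64(320), np.int64(154)) [ 0.719 -0.152  0.016]
scraper 0.83 (np.int64(378), np.int64(232)) [ 0.503 -0.311  0.006]
mixer 0.73 (np.int64(435), np.int64(243)) [ 0.472 -0.43   0.132]
spoon 0.89 (np.int64(201), np.int64(209)) [0.569 0.176 0.016]
mill 0.79 (np.int64(172), np.int64(190)) [0.608 0.226 0.165]
1.5 [-1.34127566e-05  1.34980976e-01  9.90848190e-01 -3.13200507e-05]
```

```bash
python3 - <<'E'
import cv2
a=cv2.imread("pics/top0.png")[90:290,180:400]; cv2.imwrite("pics/topc.png",cv2.resize(a,None,fx=3,fy=3,interpolation=cv2.INTER_CUBIC)[:600,:660])
a=cv2.imread("pics/scene0.png")[140:300,130:400]; cv2.imwrite("pics/scenec.png",cv2.resize(a,None,fx=2.9,fy=2.9,interpolation=cv2.INTER_CUBIC))
E
```

```text
(no output)
```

View pics/topc.png

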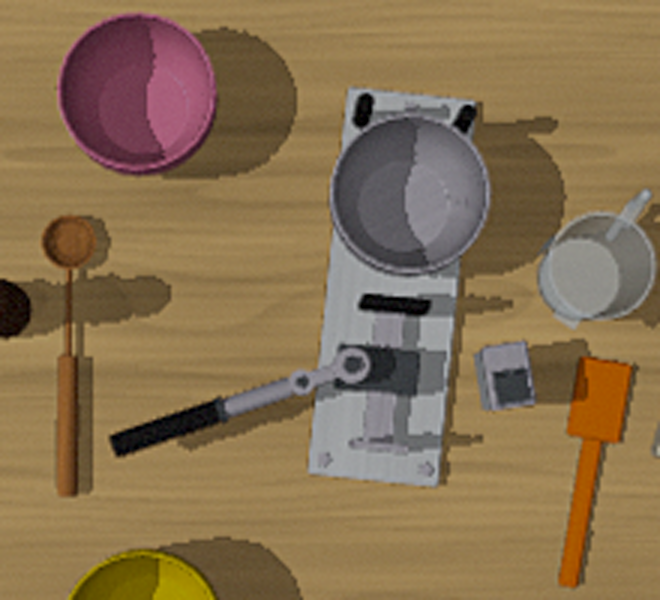

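View pics/scenec.png

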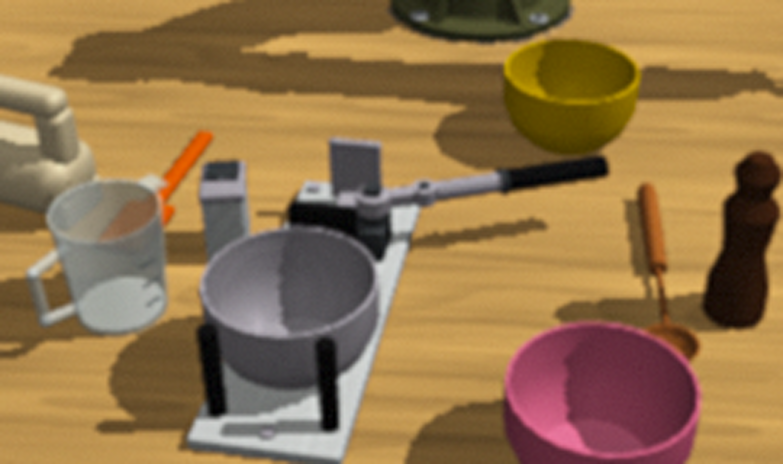

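The top view shows the steel bowl at crop (410,195), short of the posts. The push plate is at (385,443), the bolt at (352,365), and the handle runs to (115,445). The base plate is tilted about -5.6° from world x. The pink and yellow bowls are decoys and stay where they are. Next I'll fit the holder's pose.

```bash
cat >> h.py <<'E'
def holder(D):
    W=world("top",D); X=W.reshape(-1,3)
    m=(np.abs(W[...,2]-.012)<.0045)&(W[...,0]>.40)&(W[...,0]<.82)&(W[...,1]>-.19)&(W[...,1]<0.02)
    m=cv2.morphologyEx(m.astype(np.uint8),cv2.MORPH_OPEN,np.ones((3,3)))
    n,l,s,_=cv2.connectedComponentsWithStats(m)
    keep=[i for i in range(1,n) if s[i,4]>60]
    P=W[np.isin(l,keep)][:,:2]
    (c,wh,_)=r=cv2.minAreaRect((P*1000).astype(np.float32))
    b=cv2.boxPoints(r)/1000
    e=[b[1]-b[0],b[2]-b[1]]; e=max(e,key=np.linalg.norm); e=e/np.linalg.norm(e); e*=np.sign(e[0])
    return np.array(c)/1000,wh,e
E
python3 - <<'E'
from h import *
D=np.load("top0.npy"); W=world("top",D)
c,wh,e=holder(D); n=np.array([-e[1],e[0]]); print("plate",c,wh,e,np.degrees(np.arctan2(e[1],e[0])))
o=c-.08*e; print("origin",o,"bolt",o+.032*n)
H=(W[...,:2]-o)@np.c_[e,n]; Z=W[...,2]
def show(name,m):
    print(name,m.sum(),H[m].mean(0).round(4),H[m].min(0).round(3),H[m].max(0).round(3),W[m].mean(0).round(3))
near=(abs(H[...,1])<.07)
show("pushpl",near&(Z>.07)&(Z<.088)&(H[...,0]<-.03)&(H[...,0]>-.12)&(abs(H[...,1])<.035))
show("jaw",near&(Z>.085)&(Z<.1)&(H[...,0]>.02)&(H[...,0]<.085))
show("posts",near&(Z>.085)&(Z<.105)&(H[...,0]>.21)&(H[...,0]<.26))
bm=near|True; bm=(Z>.08)&(Z<.1)&(np.hypot(H[...,0]-.155,H[...,1])<.085)&(H[...,0]<.215)&(H[...,0]>.08)
show("bowlrim",bm); P=(H[bm]*1000).astype(np.float32); print(cv2.minEnclosingCircle(P))
g=(Z>.05)&(Z<.085)&(H[...,1]>.06)&(H[...,1]<.26)&(abs(H[...,0])<.2)
show("wrench",g); vx=cv2.fitLine(W[g][:,:2].astype(np.float32),cv2.DIST_L2,0,.01,.01).ravel();print(vx, np.degrees(np.arctan2(vx[1],vx[0]))); 
print("tip",H[g][np.argmax(H[g][:,1])])
E
```

```text
plate [ 0.55026501 -0.11740424] (115.05644989013672, 192.2942352294922) [ 0.9941109  -0.10836746] -6.2212157
origin [ 0.47073615 -0.10873484] bolt [ 0.47420391 -0.07692329]<stdin>:7: RuntimeWarning: Mean of empty slice.
  ret = um.true_divide(
Traceback (most recent call last):
ValueError: zero-size array to reduction operation minimum which has no identity
```

```bash
cat >> h.py <<'E'
def ray(cam,uv,z):
    c=vision.camera_info(cam);R=np.array(c["R"]);C=-R.T@np.array(c["t"])
    d=R.T@np.linalg.inv(np.array(c["mtx"]))@np.array([uv[0],uv[1],1.]); return (C+d*(z-C[2])/d[2])
E
python3 - <<'E'
from h import *
f=lambda u,v,z:ray("top",(180+(u+.5)/3-.5,90+(v+.5)/3-.5),z)[:2]
RL,RR,FL,FR=[f(*p,.012) for p in((310,475),(438,487),(348,88),(477,101))]
print(RL,RR,FL,FR,[np.linalg.norm(x) for x in(FL-RL,FR-RR,RL-RR,FL-FR)])
c=(RL+RR+FL+FR)/4; e=FL-RL+FR-RR; e/=np.linalg.norm(e); n=np.array([-e[1],e[0]])
o=c-.08*e; print("o",o,"deg",np.degrees(np.arctan2(e[1],e[0])))
h=lambda p:np.round([(p-o)@e,(p-o)@n],4)
for nm,p in dict(bolt=(352,364,.075),postL=(364,100,.097),postR=(467,112,.097),jawtop=(395,304,.095),plate=(380,444,.083),bowl=(411,194,.092),pin=(302,381,.068),tipA=(115,444,.065),gripstart=(222,410,.065)).items(): print(nm,h(f(*p)),f(*p))
D=np.load("top0.npy");W=world("top",D)
for u,v in((330,460),(420,460),(365,444),(352,364),(395,304),(170,427),(360,120),(250,400)):
    print((u,v),W[90+v//3,180+u//3].round(3))
E
```

```text
[ 0.46052884 -0.04823026] [ 0.4486548  -0.16535037] [ 0.81775686 -0.08619545] [ 0.80503001 -0.20559541] [np.float64(0.35923977692812825), np.float64(0.3586404163007592), np.float64(0.11772047831981175), np.float64(0.12007631796175312)]
o [ 0.55346882 -0.11762714] deg -6.254598697830171
bolt [0.0016 0.0333] [ 0.5586561  -0.08474096]
postL [0.2304 0.0467] [ 0.78755102 -0.0962696 ]
postR [ 0.2292 -0.0436] [ 0.77656554 -0.1859222 ]
jawtop [0.0561 0.0021] [ 0.6094324  -0.12159838]
plate [-0.0658  0.0023] [ 0.48829448 -0.10814874]
bowl [ 0.1535 -0.0024] [ 0.70579164 -0.13676061]
pin [-0.0175  0.0754] [ 0.54432051 -0.04082112]
tipA [-0.0894  0.2335] [0.49007156 0.12426943]
gripstart [-0.05   0.143] [0.51933446 0.02992187]
(330, 460) [ 0.474 -0.068  0.011]
(420, 460) [ 0.473 -0.15   0.012]
(365, 444) [ 0.488 -0.094  0.083]
(352, 364) [ 0.559 -0.085  0.076]
(395, 304) [ 0.609 -0.121  0.096]
(170, 427) [0.505 0.076 0.074]
(360, 120) [ 0.779 -0.096  0.05 ]
(250, 400) [0.528 0.005 0.077]
```

Everything agrees with the stated geometry to within 2 mm. The wrench starts at q≈0.11, and the push plate's rear face is at holder x≈-0.070. I'll start with the jaw.

```bash
cat >> h.py <<'E'
TH=np.radians(-6.25); O=np.array([0.5535,-0.1176])
def hw(x,y,z): return [O[0]+x*np.cos(TH)-y*np.sin(TH),O[1]+x*np.sin(TH)+y*np.cos(TH),z]
def quat(push):  # tool down, tool x opposite to world push direction (rad)
    a=(push+np.pi)/2; return [0,np.cos(a),np.sin(a),0]
def hx(s):
    d=np.array(s["tcp_pos"][:2])-O; return d@[np.cos(TH),np.sin(TH)], d@[-np.sin(TH),np.cos(TH)]
E
python3 - <<'E'
from h import *
ctrl.close_gripper(); q=quat(TH)
ctrl.movep(hw(-.135,0.001,.22),q); print(get_state()["time"])
ctrl.movel(hw(-.135,0.001,.045),q,.25)
ctrl.movel(hw(-.090,0.001,.045),q,.15)
s=get_state(); f0=np.array(s["contact_force"]); print(s["time"],hx(s),f0.round(2))
u=np.array([np.cos(TH),np.sin(TH),0]); x=-.090
while x<-.02:
    x+=.003; ctrl.movel(hw(x,.001,.045),q,.03)
    s=get_state(); f=-(np.array(s["contact_force"])-f0)@u
    print(round(s["time"],2),round(x,4),np.round(hx(s),4),round(f,2), np.round(s["contact_force"],1))
    if f>13: break
im,D=vision.grab_frame("top"); cv2.imwrite("pics/top1.png",cv2.resize(im[90:290,200:400],None,fx=3,fy=3,interpolation=cv2.INTER_CUBIC)); np.save("top1.npy",D)
E
```

```text
4.9083
6.2083 (np.float64(-0.0900602012141953), np.float64(0.0011103050746641098)) [-0.64  0.02 -0.62]
6.46 -0.087 [-0.0875  0.001 ] -1.02 [ 0.4  0.  -1. ]
6.71 -0.084 [-0.0841  0.001 ] -0.06 [-0.5  0.4 -0.6]
6.96 -0.081 [-0.0816  0.001 ] 2.55 [-3.2 -0.3  1.5]
7.21 -0.078 [-0.0783  0.001 ] 1.39 [-2.1 -0.1 -0.2]
7.46 -0.075 [-0.075  0.001] 1.3 [-2.1 -1.7 -1.8]
7.71 -0.072 [-0.0719  0.001 ] 1.62 [-2.3 -0.2 -2.1]
7.96 -0.069 [-0.0688  0.001 ] 1.64 [-2.3 -0.3 -1.8]
8.21 -0.066 [-0.0657  0.001 ] 1.33 [-2.1 -1.2 -1.9]
8.46 -0.063 [-0.0628  0.001 ] 2.73 [-3.3  0.6 -1.9]
8.71 -0.06 [-0.0604  0.001 ] 3.84 [-4.6 -0.5  0.4]
8.96 -0.057 [-0.0574  0.001 ] 4.03 [-4.7  0.2  0.8]
9.21 -0.054 [-0.0543  0.001 ] 4.68 [-5.4 -0.4  0.1]
9.46 -0.051 [-0.0529  0.001 ] 8.57 [-9.2  0.8  4. ]
9.71 -0.048 [-0.053   0.0011] 16.54 [-17.2   0.5  10.7]
```

View pics/top1.png

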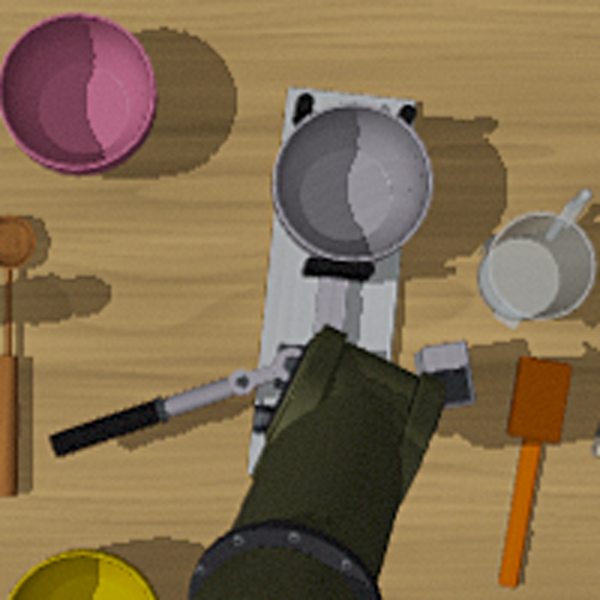

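```bash
python3 - <<'E'
from h import *
f=lambda u,v,z:ray("top",(200+(u+.5)/3-.5,90+(v+.5)/3-.5),z)[:2]
W=world("top",np.load("top1.npy"));Z=W[...,2]
u=np.array([np.cos(TH),np.sin(TH)]);H=np.stack([(W[...,:2]-O)@u,(W[...,:2]-O)@[-u[1],u[0]]],-1)
m=(Z>.083)&(Z<.105)&(H[...,0]>.088)&(H[...,0]<.222)&(abs(H[...,1])<.08)
(c,r)=cv2.minEnclosingCircle((H[m]*1000).astype(np.float32)); print(c,r,m.sum())
for r_ in models.masks_of("top","bowl")[:4]:
    (cc,rr)=cv2.minEnclosingCircle(np.argwhere(r_["mask"])[:,::-1].astype(np.float32)); X=ray("top",cc,.092)[:2]-O
    print(r_["p"],cc,rr,X@u,X@[-u[1],u[0]])
E
```

```text
(160.1564483642578, -1.3427948951721191) 77.11829376220703 241
0.97 (226.58966064453125, 299.9193115234375) 27.61845588684082 -0.24629188643091107 0.19158199261730569
0.91 (440.9061584472656, 154.24501037597656) 28.493494033813477 0.18738087157436237 -0.326808728593583
0.82 (316.68292236328125, 151.02438354492188) 26.997909545898438 0.16214451724416185 -0.0016540162432751584
0.6 (224.97747802734375, 121.39189147949219) 27.507854461669922 0.215000815175067 0.24494562977155668
```

The bowl has moved about 9 mm to meet the posts and the jaw touches it. I'll firm the jaw up slightly, then move on to the wrench.

```bash
cat >> h.py <<'E'
def wr(q,k,off=.0225,z=.045):
    a=np.radians(120)-q; b=a-k
    p=np.array([0,.032])+.047*np.array([np.cos(a),np.sin(a)])+.123*np.array([np.cos(b),np.sin(b)])+off*np.array([-np.sin(b),np.cos(b)])
    return hw(p[0],p[1],z), quat(TH+b-np.pi/2), TH+b-np.pi/2
E
python3 - <<'E'
from h import *
q=quat(TH); u=np.array([np.cos(TH),np.sin(TH),0])
for x in(-.0465,-.045):
    ctrl.movel(hw(x,.001,.045),q,.03); s=get_state(); print(x,np.round(hx(s),4),np.round(s["contact_force"],1))
    if -np.array(s["contact_force"])@u>23: break
ctrl.movel(hw(-.10,.001,.045),q,.15); ctrl.movel(hw(-.115,.001,.14),q,.25)
p,qq,_=wr(.108,0,.045,.14); ctrl.movel(p,qq,.2)
p,qq,_=wr(.108,0,.045); ctrl.movel(p,qq,.2)
p,qq,_=wr(.108,0,.030); ctrl.movel(p,qq,.1)
s=get_state(); f0=np.array(s["contact_force"]); print(s["time"],f0.round(2))
def step(Q,k,sp):
    p,qq,d=wr(Q,k); ctrl.movel(p,qq,sp); s=get_state(); v=np.array([np.cos(d),np.sin(d),0])
    f=-(np.array(s["contact_force"])-f0)@v; lag=(np.array(p)-s["tcp_pos"])@v
    print(round(s["time"],2),round(Q,3),k,"f",round(f,2),"lag mm",round(lag*1e3,2)); return f
for Q in np.arange(.108,.74,.07):
    if step(Q,0,.08)>6: break
print(wr(Q,0)[0],get_state()["tcp_pos"])
im,D=vision.grab_frame("top"); cv2.imwrite("pics/top2.png",cv2.resize(im[90:290,200:400],None,fx=3,fy=3,interpolation=cv2.INTER_CUBIC)); np.save("top2.npy",D)
E
```

```text
-0.0465 [-0.053   0.0011] [-20.4   1.2  14.2]
-0.045 [-0.053   0.0011] [-25.    1.4  16.5]
13.275 [-0.33  0.31 -0.36]
13.53 0.108 0 f -0.21 lag mm -0.01
13.82 0.178 0 f 0.16 lag mm -0.09
14.12 0.248 0 f -0.41 lag mm -0.08
14.43 0.318 0 f -0.46 lag mm -0.14
14.72 0.388 0 f -0.8 lag mm -0.15
15.03 0.458 0 f 0.29 lag mm -0.16
15.32 0.528 0 f -0.35 lag mm -0.18
15.62 0.598 0 f 0.08 lag mm -0.18
15.93 0.668 0 f -0.76 lag mm -0.18
16.23 0.738 0 f -0.93 lag mm -0.18
[np.float64(0.5896889852475542), np.float64(0.0825446385909596), 0.045] [0.58984412 0.08245084 0.04501164]
```

View pics/top2.png

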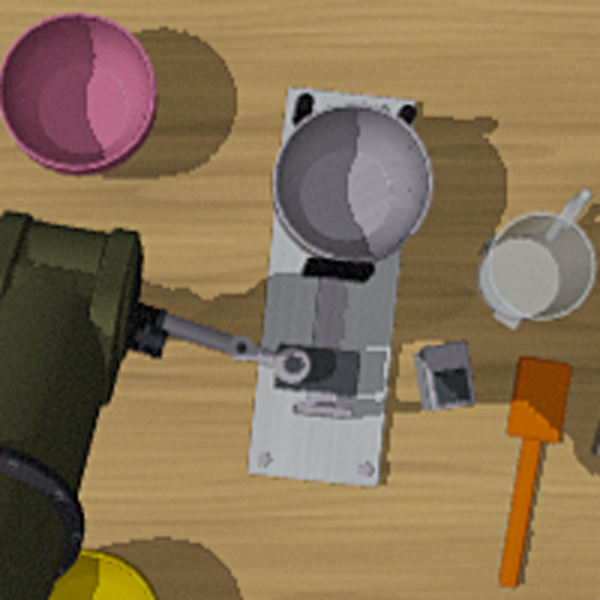

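The wrench turned with the finger, and the handle now lies at q≈0.73 by picture (bolt at (292,364), shaft to (165,322)). The bowl and jaw haven't moved. Next come fine steps to the stop and through the click.

```bash
python3 - <<'E'
from h import *
fb=np.array([-.33,.31,-.36])
def step(Q,k,sp):
    p,qq,d=wr(Q,k); ctrl.movel(p,qq,sp); s=get_state(); v=np.array([np.cos(d),np.sin(d),0])
    f=-(np.array(s["contact_force"])-fb)@v; lag=(np.array(p)-s["tcp_pos"])@v
    print(round(s["time"],2),round(Q,3),round(k,3),"f",round(f,2),np.round(s["contact_force"],1),"Mz",np.round(s["wrist_torque"],2),"lag",round(lag*1e3,2)); return f
for Q in(.76,.78,.80): step(Q,0,.03)
for k in np.arange(.02,.141,.02): step(.80,k,.03)
im,D=vision.grab_frame("top"); cv2.imwrite("pics/top3.png",cv2.resize(im[170:250,220:340],None,fx=6,fy=6,interpolation=cv2.INTER_CUBIC)); np.save("top3.npy",D)
E
```

```text
16.55 0.76 0 f 1.07 [-1.5  0.3  0.1] Mz [0.03 0.36 0.02] lag 0.18
16.82 0.78 0 f 1.25 [-1.6  0.4  0.7] Mz [ 0.04  0.25 -0.03] lag -0.24
17.08 0.8 0 f 1.08 [-1.6 -0.   1.1] Mz [-0.03  0.26  0.02] lag -0.36
17.33 0.8 0.02 f 4.53 [-4.9  1.1  1.7] Mz [0.16 0.95 0.  ] lag 1.02
17.58 0.8 0.04 f 6.26 [-6.9  1.1  2.8] Mz [0.3  1.43 0.01] lag 1.86
17.83 0.8 0.06 f 6.85 [-7.2  1.8  2.5] Mz [ 0.28  1.39 -0.03] lag 1.95
18.08 0.8 0.08 f 7.37 [-7.5  2.3  2.2] Mz [0.37 1.46 0.01] lag 2.01
18.33 0.8 0.1 f 7.21 [-7.6  1.9  2.1] Mz [ 0.33  1.57 -0.  ] lag 2.07
18.58 0.8 0.12 f 7.02 [-7.5  1.8  2.9] Mz [ 0.39  1.51 -0.01] lag 2.15
18.83 0.8 0.14 f 8.36 [-8.8  2.3  2.7] Mz [0.37 1.55 0.  ] lag 2.25
```

View pics/top3.png

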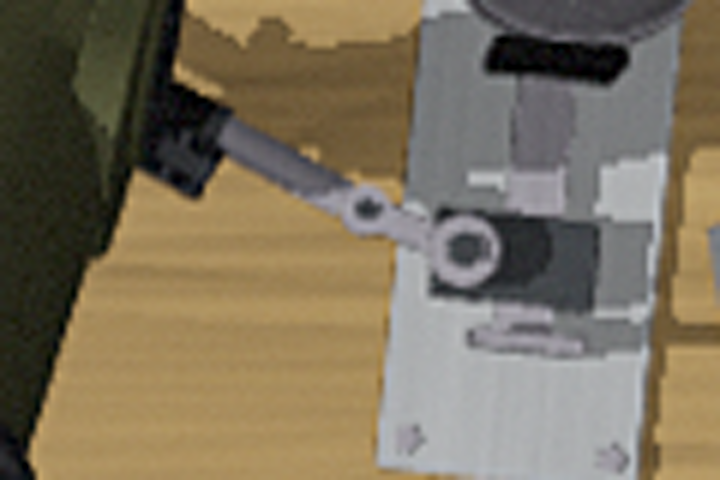

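Yield began at a commanded kink of about 0.035, with force near 7 N, so the real kink is now about 0.10. In the picture, bolt (466,250), pin (369,207) and shaft (228,133) give about 4–5°, so it hasn't tripped yet. I'll go on to about 0.2 and check.

```bash
python3 - <<'E'
from h import *
fb=np.array([-.33,.31,-.36])
def step(Q,k,sp):
    p,qq,d=wr(Q,k); ctrl.movel(p,qq,sp); s=get_state(); v=np.array([np.cos(d),np.sin(d),0])
    f=-(np.array(s["contact_force"])-fb)@v; lag=(np.array(p)-s["tcp_pos"])@v
    print(round(s["time"],2),round(Q,3),round(k,3),"f",round(f,2),"lag",round(lag*1e3,2)); return f
for k in (.16,.18,.2,.22,.235): step(.80,k,.03)
im,D=vision.grab_frame("top"); cv2.imwrite("pics/top4.png",cv2.resize(im[170:250,220:340],None,fx=6,fy=6,interpolation=cv2.INTER_CUBIC)); np.save("top4.npy",D)
E
```

```text
19.13 0.8 0.16 f 7.39 lag 2.31
19.38 0.8 0.18 f 8.45 lag 2.37
19.63 0.8 0.2 f 7.51 lag 2.45
19.88 0.8 0.22 f 7.78 lag 2.5
20.13 0.8 0.235 f 7.86 lag 2.6
```

View pics/top4.png

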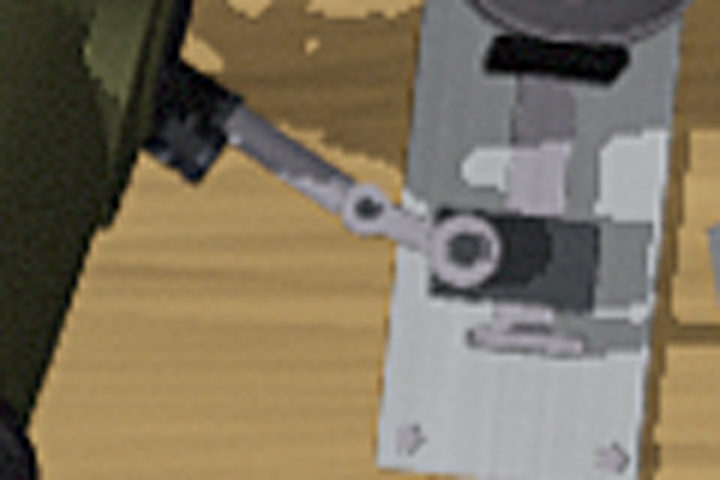

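The kink now reads about 9–10° in the picture and about 0.2 rad by position, with the bolt-to-pin segment unmoved since the stop. I'll go a hair further for margin, then release.

```bash
python3 - <<'E'
from h import *
p,q,_=wr(.8,.25); ctrl.movel(p,q,.03)
p,q,_=wr(.8,.15); ctrl.movel(p,q,.05)
p,q,_=wr(.8,0,.035); ctrl.movel(p,q,.06)
p,q,_=wr(.8,0,.07); ctrl.movel(p,q,.12)
p[2]=.25; ctrl.movel(p,q,.2)
ctrl.movep([.35,.40,.3],q)
s=get_state(); print(s["time"],s["tcp_pos"],np.round(s["contact_force"],1))
im,D=vision.grab_frame("top"); cv2.imwrite("pics/top5.png",cv2.resize(im[90:290,180:400],None,fx=3,fy=3,interpolation=cv2.INTER_CUBIC)); np.save("top5.npy",D)
a=cv2.imread("pics/top0.png"); 
for n in("tin","jug","scraper","mixer","spoon","mill"):
    print(n,[(round(r["p"],2),np.round(r["point"])) for r in models.recognise("top",n)[:1]])
E
```

```text
24.5 [0.3511116  0.398836   0.29987796] [ 0.3 -0.7 -1.1]
tin [(0.62, array([345., 214.]))]
jug [(0.97, array([382., 181.]))]
scraper [(0.58, array([377., 233.]))]
mixer [(0.79, array([433., 243.]))]
spoon [(0.97, array([204., 213.]))]
mill [(0.68, array([176., 191.]))]
```

View pics/top5.png

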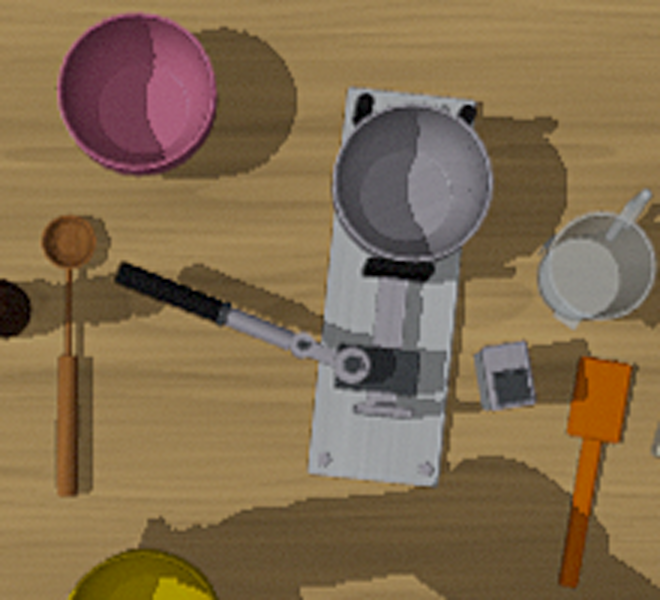

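The handle is straight again: bolt (352,365) to tip (122,272) is 22.0°, which is q≈0.80. The jaw at (398,268) touches the bowl, the bowl touches both posts, and the bystanders haven't moved.

```bash
python3 -c "
from station import ticket; print(ticket.close_job())"
```

```text
the job is handed in; nothing more can be done
None
```

The bowl is clamped, the wrench clicked and was released, and I handed the job in at about 25 s of robot time, well inside the 54 s limit.

- **Jaw:** I pushed it until it met a firm stop. Force rose from about 5 N to 25 N with no further travel. The picture shows the bowl against both posts and the jaw against the bowl.
- **Wrench:** I pushed it clockwise until the bolt stopped at a turn of about 0.80 rad. The handle yielded at about 7 N, and I went on to a kink of about 0.2 rad before letting go.
- **After release:** the last picture shows the handle straight at about 0.80 rad. The neighbouring objects look unmoved in the picture.

**Checks that were less certain or disagreed:**
- **Kink:** 0.02 rad before the end, the picture gave 0.15–0.19 rad and the arm position about 0.20 rad. All are above the 0.12 trip point and well below the 0.33 overload limit.
- **Bowl centre:** it measured 160–162 mm along the holder against a nominal 165 mm. I put this down to image resolution, since the stop was firm and the posts' contact is visible.
- **Force sensor:** it read near zero while the bolt was turning freely, where about 2.4 N was expected, so for that part I relied on position and pictures.
- **Networks:** some of the network detections were wrong, for example the jug at first reported on the bowl, so I judged the neighbouring objects by the pictures.

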